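# Scoop up turned balls and hold them over the order box

## Task

Take the wooden scoop by its top bar, scoop at least three of the turned balls out of the bin, and finish holding the loaded scoop still and level in the air, over the middle of the open order box and well clear of its rim. Do not tip the balls out or let go: the program ends while you hold the scoop. Touch the balls only with the scoop, spill none out of the bin or the scoop, and leave the pot, the small trinket box and the coaster block where they are.

Things in the scene. Friction and masses are not known exactly. Their poses are not given: they have to be found in the camera images.
- scoop: Loose dark wooden box scoop, about 220 g, open in front. Origin: middle of its underside; x forward to the lip, z up. Spans x -54 to +55, y -48 to +48 mm. Floor 3 mm thick, walls 3 mm thick up to z = 37, inside 90 mm wide. The front floor is a ramp: 1 mm high at the lip (x = 55), up to a 6 mm ridge at x = 30 that keeps balls in. Over its middle runs the grip bar (see scoop_grip).
- scoop_grip (a point): Middle of the scoop's grip bar, at x = 0, y = 0, z = 86 mm of the scoop, near its centre of mass. The bar runs along the scoop's x from -46 to +54 mm, 18 mm wide (y), 20 mm high (z 76 to 96), on a post at the rear wall, free in front; grasp it from above, fingers closing along y.
- scoop_bowl (a point): Middle of the scoop's inner floor, at x = -10, y = 0, z = 3 mm of the scoop.
- bin: Fixed open brown wooden bin. Origin at its underside, on its long middle line; x points to its sloping end, away from the robot within 0.3 rad. Flat inner floor, 10 mm above the table, x -150 to +65 mm; from there a 45 degree slope rises to the rim at x = 115. Inside width 110 mm, walls 6 mm, rim 60 mm above the table. The floor from x = -150 to -22 mm starts free of balls.
- order_box: The order box: a fixed open dark wooden box with brass corners, empty, 150 x 150 x 60 mm, walls 8 mm. Origin at the middle of its underside. It stands on one side of the bin and the scoop on the other; which is which varies.
- bead0: One of six alike lacquered, slippery turned balls of pale wood, 28 mm in diameter, 11 g, origin at its centre. All lie in the bin, within 75 mm of the foot of its slope, and roll freely.
- bead1: One of six alike lacquered, slippery turned balls of pale wood, 28 mm in diameter, 11 g, origin at its centre. All lie in the bin, within 75 mm of the foot of its slope, and roll freely.
- bead2: One of six alike lacquered, slippery turned balls of pale wood, 28 mm in diameter, 11 g, origin at its centre. All lie in the bin, within 75 mm of the foot of its slope, and roll freely.
- bead3: One of six alike lacquered, slippery turned balls of pale wood, 28 mm in diameter, 11 g, origin at its centre. All lie in the bin, within 75 mm of the foot of its slope, and roll freely.
- bead4: One of six alike lacquered, slippery turned balls of pale wood, 28 mm in diameter, 11 g, origin at its centre. All lie in the bin, within 75 mm of the foot of its slope, and roll freely.
- bead5: One of six alike lacquered, slippery turned balls of pale wood, 28 mm in diameter, 11 g, origin at its centre. All lie in the bin, within 75 mm of the foot of its slope, and roll freely.
- pot: Bystander: a lidded turned pot, 72 mm wide, 78 mm high, loose; origin at the middle of its underside.
- trinket: Bystander: a small shut wooden trinket box, 72 x 52 x 36 mm, loose; origin at the middle of its underside.
- coasters: Bystander: a round wooden coaster block, 76 mm wide, 35 mm high, loose; origin at the middle of its underside.
Mind the look-alikes: they are no part of the job. What is shaped like the bead5 but turquoise is not meant.

How it is judged (in metres and radians):
On the way, in this order (a step that is already met when the one before it is completed fails the run):
1. the scoop is down inside the bin, near its floor (x of scoop_bowl in the frame of bin between -0.13 and 0.09 m and y of scoop_bowl in the frame of bin between -0.05 and 0.05 m and height (world z) of scoop_bowl below 0.04 m), for 0.1 s.
2. the scoop is lifted clear of the bin with at least three balls in it (height (world z) of scoop above 0.09 m and contact force between scoop and bin below 0.1 N and ((distance between each of bead0, bead1 and scoop_bowl below 0.06 m and distance between any of bead2, bead3, bead4, bead5 and scoop_bowl below 0.06 m) or (distance between each of bead0, bead2 and scoop_bowl below 0.06 m and distance between any of bead3, bead4, bead5 and scoop_bowl below 0.06 m) or (distance between each of bead0, bead3 and scoop_bowl below 0.06 m and distance between any of bead4, bead5 and scoop_bowl below 0.06 m) or (distance between each of bead0, bead4 and scoop_bowl below 0.06 m and distance between bead5 and scoop_bowl below 0.06 m) or (distance between each of bead1, bead2 and scoop_bowl below 0.06 m and distance between any of bead3, bead4, bead5 and scoop_bowl below 0.06 m) or (distance between each of bead1, bead3 and scoop_bowl below 0.06 m and distance between any of bead4, bead5 and scoop_bowl below 0.06 m) or (distance between each of bead1, bead4 and scoop_bowl below 0.06 m and distance between bead5 and scoop_bowl below 0.06 m) or (distance between each of bead2, bead3 and scoop_bowl below 0.06 m and distance between any of bead4, bead5 and scoop_bowl below 0.06 m) or (distance between each of bead2, bead4 and scoop_bowl below 0.06 m and distance between bead5 and scoop_bowl below 0.06 m) or (distance between each of bead3, bead4 and scoop_bowl below 0.06 m and distance between bead5 and scoop_bowl below 0.06 m))), for 0.2 s.
At the end, for the whole second after the job is handed in: Scoop held, touching only fingers and balls: underside over 90 mm above the table, tilt under 8 degrees, still (30 mm/s, 0.3 rad/s), middle of its inner floor within 40 mm of the order box's middle from above; three or more balls in it, the rest in the bin (all of step 2 and angle between scoop's own z axis and vertical below 0.14 rad and linear speed of scoop below 0.03 m/s and angular speed of scoop below 0.3 rad/s and horizontal distance between scoop_bowl and order_box below 0.04 m and contact force between scoop and the fingers above 1 N and contact force between scoop and order_box below 0.1 N and contact force between scoop and pot below 0.1 N and contact force between scoop and trinket below 0.1 N and contact force between scoop and coasters below 0.1 N and (distance between bead0 and scoop_bowl below 0.06 m or (x of bead0 in the frame of bin between -0.16 and 0.125 m and y of bead0 in the frame of bin between -0.06 and 0.06 m and height (world z) of bead0 above 0.018 m)) and (distance between bead1 and scoop_bowl below 0.06 m or (x of bead1 in the frame of bin between -0.16 and 0.125 m and y of bead1 in the frame of bin between -0.06 and 0.06 m and height (world z) of bead1 above 0.018 m)) and (distance between bead2 and scoop_bowl below 0.06 m or (x of bead2 in the frame of bin between -0.16 and 0.125 m and y of bead2 in the frame of bin between -0.06 and 0.06 m and height (world z) of bead2 above 0.018 m)) and (distance between bead3 and scoop_bowl below 0.06 m or (x of bead3 in the frame of bin between -0.16 and 0.125 m and y of bead3 in the frame of bin between -0.06 and 0.06 m and height (world z) of bead3 above 0.018 m)) and (distance between bead4 and scoop_bowl below 0.06 m or (x of bead4 in the frame of bin between -0.16 and 0.125 m and y of bead4 in the frame of bin between -0.06 and 0.06 m and height (world z) of bead4 above 0.018 m)) and (distance between bead5 and scoop_bowl below 0.06 m or (x of bead5 in the frame of bin between -0.16 and 0.125 m and y of bead5 in the frame of bin between -0.06 and 0.06 m and height (world z) of bead5 above 0.018 m))); the arm keeps its last pose, push and grip.
It fails at once if the fingers touch a ball (contact force between the fingers and bead0 above 0.5 N or contact force between the fingers and bead1 above 0.5 N or contact force between the fingers and bead2 above 0.5 N or contact force between the fingers and bead3 above 0.5 N or contact force between the fingers and bead4 above 0.5 N or contact force between the fingers and bead5 above 0.5 N).
It fails at once if a ball is spilled onto the table (height (world z) of any of bead0, bead1, bead2, bead3, bead4, bead5 below 0.018 m).
It fails at once if a bystander (pot, trinket box, coaster block) is moved by more than 20 mm (distance of any of pot, trinket, coasters from where it was at the start of the episode above 0.02 m).
It also fails if it takes over 54 s, if anything falls off the work surface, if the arm or the gripper's body presses on something with over 40 N, if the wrist force passes 120 N, or if a joint passes its speed limit or range.

## Robot

A 6-joint arm with a two-finger parallel gripper is mounted at the origin on the work surface. World frame = base frame: x ahead of the robot, y to its left, z up, the work surface at z = 0. Lengths are in mm, angles in rad, forces in N, time in s.
With the tool pointing down it reaches from about 350 to 775 mm from the base axis. Payload 7.3 kg.
Tool frame: the origin (TCP) lies midway between the tips of the shut fingers; the grasp point (between the pads) lies 19 mm behind it (bot.tcp_to_grasp is the distance from the TCP to the grasp point, in mm); z points along the fingers, y is the line along which they close (so a half turn about z gives the same grasp; the last joint's range is limited). The gripper opens to 92 mm and grips with 3 to 60 N. Pads are 19 mm wide; open, the fingers measure 130 mm over their backs; the gripper's body (75 mm by 190 mm) begins 47 mm behind the grasp point.
Start: joints at [-1.382, 0.342, 1.524, -0, 1.275, -0.146], TCP at [172.528, -495.865, 198.241] pointing down, gripper open.
Joint ranges: [-2.53, 2.53], [-0.77, 2.02], [0.04, 2.7], [-1, 4.14], [0.28, 2.66], [-3.11, 3.11]. Speed limits (rad/s): [2.57, 2.57, 3.14, 3.14, 3.14, 3.14].

## Interface

Orientations are given as [roll, pitch, yaw] about the fixed x, y, z axes, in that order (R = Rz(yaw) Ry(pitch) Rx(roll)).
In Python, from plant import bot, viewer gives the robot as it stands. The module is installed in compiled form; this text tells all that it offers.
- The arm moves only by the shell command python3 -m handwheel 'ROWS'. ROWS is text: rows parted by semicolons, each of 7 numbers parted by spaces: the shift along the tool's x, y, z scaled (see below), then the turn, a rotation vector about the tool's x, y, z scaled (see below), then the opening, from -1 (shut) to 1 (fully open), so that 0 is half open. In form: tx ty tz rx ry rz gripper; .... A call has 1 to 8 rows; each row is the pose to reach, as a shift and turn from the pose commanded when the call began, along the tool's axes at that moment, turning the shorter way round; what a row does not reach only later rows make up. The controller multiplies each number of a shift by 10 cm and each number of a turn by pi rad. A row lasts 1/12 s, in which the tool goes at most 41.7 mm and 7.16 degrees, less where a joint would pass 70% of its speed; a pose out of reach is approached as far as the arm can. A call with a number of a shift or a turn outside -1 to 1 is refused whole. A call with a gripper value outside its range is refused whole. The fingers move at their own pace and stop on an object; the grip force is fixed at half the most. Time passes only in rows, so rows that repeat a pose let the fingers close. It gives the time, the measured TCP pose, the force, the opening and the grip force at its end, in the units of the state.
- bot.get_obs(): the state, without advancing time (a new reading comes with each control period).
- viewer.capture(name): name is "scene" or "top" or "wrist"; returns a dict with "frame" (384x512x3 uint8, red, green, blue), "fov_y" (degrees; the focal length in pixels is half the picture's height over the tangent of half this angle, whatever the lens; pixels are square), "cx", "cy" (the principal point, pixels), "T" (4x4, takes a point from camera to world coordinates). Camera axes: x right, y down, z forward; pixel columns grow to the right and rows downward; lengths in mm; the calibration is good to about 2 mm. A picture is of the moment at which its call begins. There is no depth.
- bot.close_job(): hands the job in; it is judged then, once.
Trained networks look in a picture, given as the dict that the camera call returned (one of the last four; its "shot" number tells which), for a name from the list of things; names that differ only in an ending like _2 or _b are one class to them, and where a whole thing is asked for, a point or a joint stands for the part that bears it (a point fixed in the world has none). Each returns a list of dicts, best first, with "score" (0 to 1); they miss things now and then, are a little off and sometimes report something else, mostly with a low value. They report only what shows in the picture. A call takes as long as a camera call. They do not tell look-alikes from the thing itself.
- viewer.recognise(target, picture): "centre" ([column, row] in pixels, amid what is visible of it).
- viewer.cut_out(target, picture): "pixels" (384x512 bool, what is visible of it) and "centre" ([column, row] in pixels, amid what is visible of it).
The state is a dict: "time": time; "joint_positions": joint angles; "dq": joint speeds; "tau": joint torques, N m; "tool_pos": TCP position; "tcp_rot": TCP orientation; "contact_force": force on the tool from outside, world axes, zero at the start; "moment": the same for the moment, N m; "grip_width": finger opening in mm; "finger_force": force on a finger pad.
Only numpy, scipy, OpenCV 4.12 (cv2) and the standard library are available. Lean on these libraries where they do the work, as an engineer would, in place of code of your own. Each camera call takes 0.05 s, during which the arm holds its last target. There are 200 camera calls.

## Working session

There is one attempt and no reset: what is moved stays moved. The work goes in short steps, Python scripts to look and compute and a shell command to move; the robot and the scene stay as the last step left them, time stands still between calls to the robot, and variables do not carry over. Pictures are saved under pics/ and viewed, at most 10 in all, crops included, and the job is handed in when it is done.

```bash
mkdir -p pics
cat > h.py <<'E'
import numpy as np, cv2
from plant import bot, viewer
def save(p,n): cv2.imwrite('pics/'+n,cv2.cvtColor(p['frame'],cv2.COLOR_RGB2BGR))
def cam(p):
    f=192/np.tan(np.radians(p['fov_y'])/2); return f,p['cx'],p['cy'],np.array(p['T'])
def w(p,px,z):
    f,cx,cy,T=cam(p); d=T[:3,:3]@np.array([(px[0]-cx)/f,(px[1]-cy)/f,1]); o=T[:3,3]
    return o+d*(z-o[2])/d[2]
def proj(p,X):
    f,cx,cy,T=cam(p); c=T[:3,:3].T@(np.array(X)-T[:3,3]); return c[:2]/c[2]*f+[cx,cy]
E
python3 - <<'E'
from h import *
np.set_printoptions(precision=1,suppress=True)
ps={n:viewer.capture(n) for n in('scene','top','wrist')}
for n,p in ps.items():
    save(p,n+'0.png'); print(n,p['fov_y'],p['T'][:3,3],p['T'][:3,2])
ims=[cv2.imread('pics/%s0.png'%n) for n in('scene','top')]
cv2.imwrite('pics/a.png',cv2.resize(np.vstack(ims),(450,675))[:600]) 
for n in('top','scene'):
  p=ps[n]
  for t,z in dict(scoop=40,scoop_grip=86,bin=30,order_box=30,bead0=24,pot=40,trinket=18,coasters=18).items():
    for r in viewer.recognise(t,p)[:8]: print(n,t,round(r['score'],2),np.array(r['centre']),w(p,r['centre'],z))
print(bot.get_obs())
E
```

```text
scene 56.730128545389704 [1097.7   21.6  564.1] [-0.8 -0.  -0.7]
top 46.58843092116806 [ 364.7   11.8 1009.2] [ 0.2 -0.  -1. ]
wrist 67.31744537891782 [ 239.8 -472.1  382.9] [-0.3 -0.1 -1. ]
top scoop 0.93 [381.8 203.2] [ 506.6 -300.6   40. ]
top scoop_grip 0.78 [380.  202.3] [ 502.2 -282.3   86. ]
top bin 0.65 [245.4 195.5] [560.7  -3.   30. ]
top order_box 0.91 [116.5 226.2] [524.9 287.2  30. ]
top order_box 0.65 [239.4 179.6] [598.6   6.3  30. ]
top bead0 0.61 [191.3 193. ] [581.7 117.4  24. ]
top bead0 0.59 [253.3 165.9] [628.3 -28.9  24. ]
top bead0 0.54 [237.9 164.8] [635.    5.8  24. ]
top bead0 0.52 [382.  202.5] [ 510.5 -306.5   24. ]
top bead0 0.48 [222.9 165.3] [637.7  40.   24. ]
top pot 0.84 [136.5 144.6] [704.1 229.   40. ]
top pot 0.19 [379.7 203.6] [ 506.3 -295.8   40. ]
top trinket 0.75 [330.2 111.1] [ 741.9 -225.2   18. ]
top coasters 0.59 [327.8 281.7] [ 351.7 -160.    18. ]
scene scoop 0.84 [122.8 203.7] [ 531.8 -294.2   40. ]
scene scoop_grip 0.79 [122.4 199.8] [ 569.9 -271.1   86. ]
scene bin 0.67 [262.8 234.3] [600.  16.  30.]
scene order_box 0.79 [389.5 213.7]
[... 339 characters left out ...]
0.52 [318.2 260.8] [658.6 123.7  24. ]
scene bead0 0.37 [122.2 201.9] [ 508.6 -307.2   24. ]
scene pot 0.87 [380.1 278.5] [706.4 226.7  40. ]
scene pot 0.34 [124.5 203.7] [ 531.7 -290.4   40. ]
scene trinket 0.97 [128.4 289.2] [ 734.3 -222.6   18. ]
scene coasters 0.91 [200.5 167.5] [ 361.4 -151.6   18. ]
{'time': 0.95, 'joint_positions': array([-1.4,  0.3,  1.5, -0. ,  1.3, -0.1]), 'dq': array([ 0.,  0.,  0.,  0., -0., -0.]), 'tau': array([ -0. , -43.1, -24.4,   0.1,   0. ,  -0. ]), 'tool_pos': array([ 172.5, -495.9,  198.2]), 'tcp_rot': array([3.1, 0. , 0.3]), 'contact_force': array([ 0.1, -1.5,  0.5]), 'moment': array([-0., -0.,  0.]), 'finger_force': 0.0, 'grip_width': 91.96932200321434}
```

View pics/top0.png

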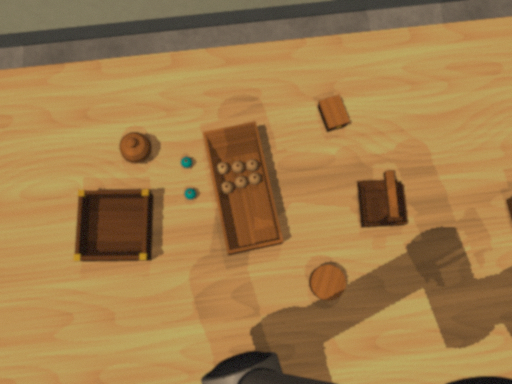

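View pics/scene0.png

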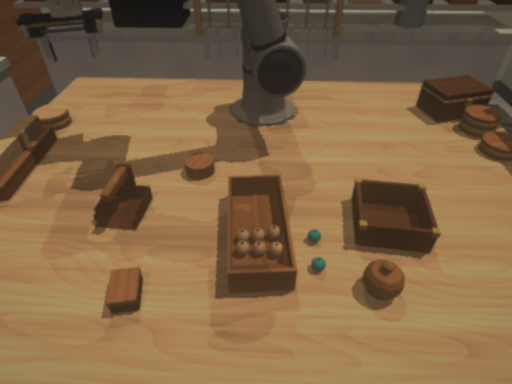

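Six pale balls sit inside the bin (top, columns 222–256, rows 165–188). The two turquoise balls outside it, at (187,161) and (191,193), are the look-alikes and not meant. The scoop is at (382,203), on the -y side, and the order box is at (116,226). I'll confirm with one enlarged crop.

Run:
```python
from h import *
t=cv2.imread('pics/top0.png'); s=cv2.imread('pics/scene0.png')
a=cv2.resize(t[115:265,180:290],(440,600),interpolation=cv2.INTER_CUBIC)
b=cv2.resize(t[160:235,350:420],(320,343),interpolation=cv2.INTER_CUBIC)
c=cv2.resize(s[160:235,85:160],(320,257),interpolation=cv2.INTER_CUBIC)
cv2.imwrite('pics/crop1.png',np.hstack([a,np.vstack([b,c])]))
```

```text
(no output)
```

View pics/crop1.png

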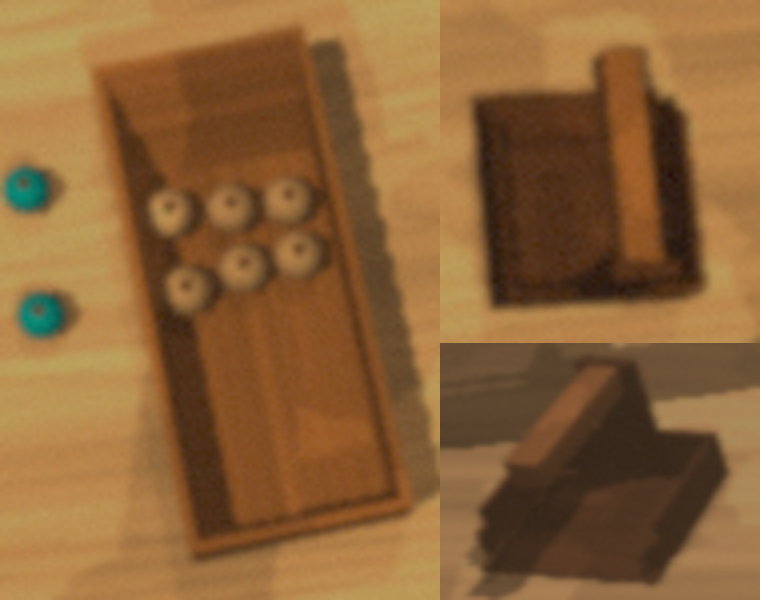

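The crop shows the six pale balls in two rows in the bin, with the slope at the far end. The scoop's post is towards the robot and its lip points away. Next I'll fit the poses.

Run:
```python
from h import *
from scipy.optimize import least_squares
np.set_printoptions(precision=3,suppress=True)
p=viewer.capture('top')
def fit(L,P,g):
    def tr(v): c,s=np.cos(v[2]),np.sin(v[2]); return [[v[0]+c*l[0]-s*l[1],v[1]+s*l[0]+c*l[1],l[2]] for l in L]
    r=least_squares(lambda v:np.concatenate([proj(p,X)-q for X,q in zip(tr(v),P)]),g); return r.x,r.fun
print('bin',fit([(121,61,60),(121,-61,60),(-156,-61,60),(-156,61,60)],np.array([(203.8,132.5),(255.5,122),(282.5,241.8),(228.8,254.2)]),[560,0,0]))
print('scoop bar',fit([(54,0,96),(-46,0,96)],np.array([(389.8,170.3),(394.2,217.3)]),[500,-280,0]))
for n,q in dict(fl=(357.7,181.4),rl=(361.6,226.7)).items(): print(n,w(p,q,37))
print('box',[w(p,q,60)[:2] for q in [(79,190),(151,190),(152,260),(76,260)]])
for r in viewer.cut_out('order_box',p)[:1]: print(r['score'],r['centre'])
```

```text
bin (array([594.125,   3.284,   0.096]), array([-0.976, -0.176,  0.66 , -0.483,  1.423,  0.382, -1.111,  0.153]))
scoop bar (array([ 512.241, -306.981,   -0.088]), array([ 0.003,  0.118, -0.003, -0.113]))
fl [ 562.293 -256.516   37.   ]
rl [ 460.493 -248.272   37.   ]
box [array([608.494, 355.07 ]), array([590.486, 199.911]), array([439.75 , 208.593]), array([458.296, 367.242])]
0.61 [117.6, 223.8]
```

```bash
cat >> h.py <<'E'
from scipy.spatial.transform import Rotation as Ro
def go(pos,rpy,p0=None,r0=None):
    """numbers (shift/100, turn/pi) in tool axes from present pose to target"""
    o=bot.get_obs(); p0=o['tool_pos'] if p0 is None else p0; r0=o['tcp_rot'] if r0 is None else r0
    A=Ro.from_euler('xyz',r0); B=Ro.from_euler('xyz',rpy)
    print('at',np.round(p0,1),np.round(r0,4)); d=A.inv().apply(np.array(pos)-p0)/100
    print('shift',np.round(d,3),'turn',np.round((A.inv()*B).as_rotvec()/np.pi,4))
E
python3 - <<'E'
from h import *
go([500,-306,170],[np.pi,0,-0.088])
E
```

```text
at [ 172.5 -495.9  198.3] [ 3.1414 -0.      0.3348]
shift [ 3.717 -0.717  0.283] turn [ 0.     -0.      0.1346]
```

```bash
A='0.93 -0.18 0 0 0 0 1;0.93 -0.18 0 0 0 0 1;0.93 -0.18 0 0 0 0 1' ; python3 -m handwheel '0.93 -0.18 0 0 0 0 1;0.93 -0.18 0 0 0 0 1;0.93 -0.18 0 0 0 0 1'; python3 -m handwheel '0.93 -0.18 0 0 0 0 1;0.93 -0.18 0 0 0 0 1;0.93 -0.18 0 0 0 0 1'; python3 -m handwheel '0.93 -0.18 0 0 0 0 1;0.93 -0.18 0 0 0 0 1;0.93 -0.18 0 0 0 0 1'; python3 -m handwheel '0.93 -0.18 0.28 0 0 0.135 1;0.93 -0.18 0.28 0 0 0.135 1;0.93 -0.18 0.28 0 0 0.135 1;0.93 -0.18 0.28 0 0 0.135 1;0.93 -0.18 0.28 0 0 0.135 1;0.93 -0.18 0.28 0 0 0.135 1'
python3 - <<'E'
from h import *
np.set_printoptions(precision=1,suppress=True)
p=viewer.capture('wrist'); save(p,'w1.png')
for t,z in(('scoop_grip',86),('scoop',20)):
  for r in viewer.cut_out(t,p)[:2]: print(t,r['score'],r['centre'],w(p,r['centre'],z))
L=[(54,0,96),(-46,0,96),(-54,48,37),(-54,-48,37),(54,9,96),(54,-9,96)]
c,s=np.cos(-.088),np.sin(-.088)
for l in L: print(l,proj(p,[512+c*l[0]-s*l[1],-307+s*l[0]+c*l[1],l[2]]))
go([512,-307,67],[np.pi,0,-0.088])
E
```

```text
time: 1.3
tool_pos: [257.7, -445.8, 198.3]
tcp_rot: [-3.141, -0.002, 0.337]
contact_force: [0.8, 0.1, 0.1]
grip_width: 92.1
finger_force: 0.0
time: 1.55
tool_pos: [340.0, -398.1, 198.4]
tcp_rot: [-3.141, -0.002, 0.338]
contact_force: [-0.2, -0.1, 0.8]
grip_width: 91.5
finger_force: 0.0
time: 1.8
tool_pos: [421.9, -350.7, 198.3]
tcp_rot: [3.142, -0.002, 0.338]
contact_force: [-0.1, 0.3, 0.2]
grip_width: 91.9
finger_force: 0.0
time: 2.3
tool_pos: [499.9, -306.1, 170.1]
tcp_rot: [3.141, 0.001, -0.087]
contact_force: [0.1, 0.4, -0.1]
grip_width: 91.9
finger_force: 0.0
scoop_grip 0.65 [253.3, 162.2] [ 521.7 -307.1   86. ]
scoop 0.61 [250.8, 162.1] [ 510.  -302.9   20. ]
(54, 0, 96) [254.2 114.1]
(-46, 0, 96) [254.  221.1]
(-54, 48, 37) [213.  208.3]
(-54, -48, 37) [295.1 208.4]
(54, 9, 96) [243.9 114. ]
(54, -9, 96) [264.5 114.1]
at [ 499.6 -306.5  170.6] [ 3.1 -0.  -0.1]
shift [ 0.1 -0.   1. ] turn [ 0. -0. -0.]
```

View pics/w1.png

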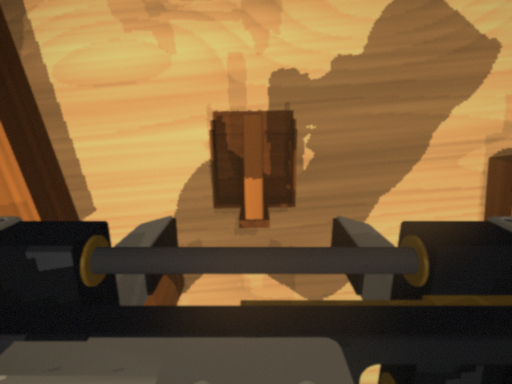

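The wrist view agrees with the fitted pose: the bar spans columns 245–264 and rows 112–221, and the walls are at columns 211 and 297. Going down to grasp.

```bash
python3 -m handwheel '0.12 0 0.5 0 0 0 1;0.12 0 0.7 0 0 0 1;0.12 0 0.85 0 0 0 1;0.12 0 1 0 0 0 1;0.12 0 1 0 0 0 1'; python3 -m handwheel '0 0 0.04 0 0 0 1;0 0 0.04 0 0 0 1;0 0 0.04 0 0 0 -1;0 0 0.04 0 0 0 -1;0 0 0.04 0 0 0 -1;0 0 0.04 0 0 0 -1;0 0 0.04 0 0 0 -1;0 0 0.04 0 0 0 -1'; python3 -m handwheel '0 0 0 0 0 0 -1;0 0 0 0 0 0 -1;0 0 0 0 0 0 -1;0 0 0 0 0 0 -1'
```

```text
time: 2.87
tool_pos: [510.0, -306.1, 67.3]
tcp_rot: [-3.139, 0.005, -0.089]
contact_force: [0.8, 0.2, 0.1]
grip_width: 91.9
finger_force: 0.0
time: 3.53
tool_pos: [512.2, -306.7, 66.4]
tcp_rot: [3.141, -0.0, -0.089]
contact_force: [-0.6, -0.9, 0.3]
grip_width: 56.5
finger_force: 0.0
time: 3.87
tool_pos: [512.2, -306.7, 66.2]
tcp_rot: [3.142, 0.0, -0.089]
contact_force: [-0.1, -0.1, -0.0]
grip_width: 29.7
finger_force: 0.0
```

```bash
python3 -m handwheel '0 0 0 0 0 0 -1;0 0 0 0 0 0 -1;0 0 0 0 0 0 -1;0 0 0 0 0 0 -1;0 0 0 0 0 0 -1'; python3 -m handwheel '0 0 -0.2 0 0 0 -1;0 0 -0.4 0 0 0 -1;0 0 -0.6 0 0 0 -1;0 0 -0.8 0 0 0 -1;0 0 -0.8 0 0 0 -1;0 0 -0.8 0 0 0 -1'
python3 - <<'E'
from h import *
p=viewer.capture('scene'); save(p,'s2.png'); q=viewer.capture('wrist'); save(q,'w2.png')
cv2.imwrite('pics/c2.png',cv2.resize(np.hstack([cv2.imread('pics/s2.png')[100:300,50:350],cv2.imread('pics/w2.png')[50:250,100:400]]),(800,267)))
o=bot.get_obs();print(o['tool_pos'],o['grip_width'],o['finger_force'],o['contact_force'],o['moment'])
# bin frame -> world
c,s=np.cos(.096),np.sin(.096)
for r in viewer.recognise('bead0',viewer.capture('top'))[:9]: 
    d=0
b=lambda x,y:(594.1+c*x-s*y,3.3+s*x+c*y)
for x in(-85,10,60): print(x,b(x,0))
go([b(-85,0)[0],b(-85,0)[1],150],[np.pi,0,.096])
E
```

```text
time: 4.28
tool_pos: [512.2, -306.6, 66.1]
tcp_rot: [-3.142, 0.0, -0.089]
contact_force: [0.7, -0.2, -1.3]
grip_width: 16.1
finger_force: 30.0
time: 4.78
tool_pos: [512.4, -306.9, 146.5]
tcp_rot: [3.141, -0.001, -0.089]
contact_force: [-0.4, -0.2, -2.9]
grip_width: 15.7
finger_force: 30.0
[ 511.34381367 -306.1038366   144.5249731 ] 15.781805055654743 29.98367875814438 [-0.0996938  -0.03440275 -2.34854768] [0.04639386 0.0253005  0.0122565 ]
-85 (np.float64(509.49137928215373), np.float64(-4.8474720142894485))
10 (np.float64(604.0539553785702), np.float64(4.25852611932817))
60 (np.float64(653.8237322714209), np.float64(9.051156715969022))
at [ 511.4 -306.1  144.4] [-3.1399e+00  2.7000e-03 -8.9300e-02]
shift [-0.287 -2.999 -0.05 ] turn [-0.0006  0.0008 -0.059 ]
```

View pics/c2.png

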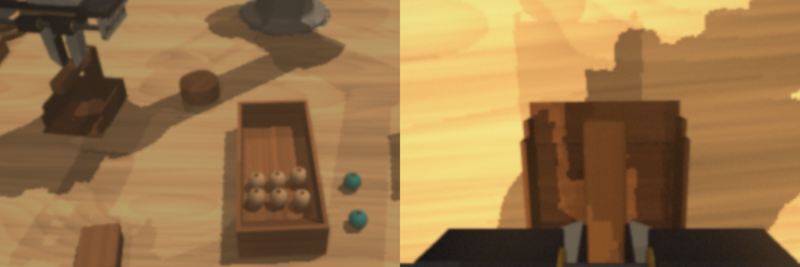

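The scoop is firmly held and level, and the balls are undisturbed. Moving over the free floor of the bin.

```bash
python3 -m handwheel '-0.1 -0.3 -0.2 0 0 0 -1;-0.1 -0.6 -0.2 0 0 0 -1;-0.1 -0.9 -0.2 0 0 0 -1;-0.1 -1 -0.2 0 0 0 -1'; python3 -m handwheel '-0.1 -0.3 0 0 0 0 -1;-0.1 -0.6 0 0 0 0 -1;-0.1 -0.9 0 0 0 0 -1;-0.1 -1 0 0 0 0 -1'; python3 -m handwheel '-0.1 -0.3 0 0 0 -0.059 -1;-0.1 -0.6 0 0 0 -0.059 -1;-0.1 -0.85 0 0 0 -0.059 -1;-0.1 -1 0 0 0 -0.059 -1;-0.1 -1 0 0 0 -0.059 -1;-0.1 -1 0 0 0 -0.059 -1'
python3 - <<'E'
from h import *
np.set_printoptions(precision=1,suppress=True)
q=viewer.capture('wrist'); save(q,'w3.png'); s=viewer.capture('scene'); save(s,'s3.png')
c,sn=np.cos(.096),np.sin(.096)
im=cv2.imread('pics/w3.png'); im2=cv2.imread('pics/s3.png')
for l in [(115,55,60),(115,-55,60),(-150,-55,60),(-150,55,60),(65,55,10),(65,-55,10)]:
    X=[594.1+c*l[0]-sn*l[1],3.3+sn*l[0]+c*l[1],l[2]]
    for P,I in((q,im),(s,im2)): cv2.circle(I,tuple(int(v) for v in proj(P,X)),3,(0,255,0),1)
cv2.imwrite('pics/c3.png',np.hstack([im[:300,56:456],cv2.resize(im2[160:310,200:400],(400,300))]))
def bf(X): d=X[:2]-[594.1,3.3]; return np.array([c*d[0]+sn*d[1],-sn*d[0]+c*d[1]])
for r in viewer.recognise('bead0',s)[:9]: print(r['score'],bf(w(s,r['centre'],24)))
o=bot.get_obs(); print(bf(o['tool_pos']),o['tool_pos'])
go([509.5,-4.8,77],[np.pi,0,.096])
E
```

```text
time: 5.32
tool_pos: [510.6, -202.4, 165.4]
tcp_rot: [-3.139, 0.002, -0.087]
contact_force: [-0.2, 0.9, -2.6]
grip_width: 16.1
finger_force: 30.0
time: 5.65
tool_pos: [509.5, -102.3, 165.3]
tcp_rot: [-3.14, 0.002, -0.087]
contact_force: [-0.0, 0.3, -1.6]
grip_width: 16.4
finger_force: 30.0
time: 6.15
tool_pos: [508.9, -5.2, 165.5]
tcp_rot: [3.141, 0.001, 0.098]
contact_force: [0.3, -0.2, -2.3]
grip_width: 16.1
finger_force: 30.0
0.72 [ 13.6 116.9]
0.67 [ 43.3 -35.2]
0.57 [ 75.5 109.7]
0.52 [35.  5.]
0.5 [31.6 41.1]
[-85.6  -1.4] [509.   -6.3 165.8]
at [509.   -6.3 165.8] [3.1 0.  0.1]
shift [ 0.  -0.   0.9] turn [ 0.  0. -0.]
```

View pics/c3.png

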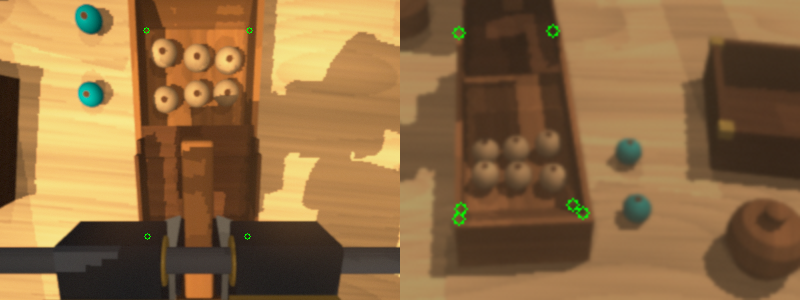

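The wrist view shows the scoop lined up in the bin, with the balls still in two rows and the slope beyond. I'll check the side clearance once with model lines drawn in.

Run:
```python
from h import *
q=viewer.capture('wrist'); save(q,'w4.png'); im=cv2.imread('pics/w4.png')
c,s=np.cos(.096),np.sin(.096)
S=6; im=cv2.resize(im[0:100,170:330],None,fx=5,fy=5.5,interpolation=cv2.INTER_CUBIC)
P=lambda l:tuple(int(v) for v in (proj(q,[594.1+c*l[0]-s*l[1],3.3+s*l[0]+c*l[1],l[2]])-[170,0])*[5,5.5])
for y in(-55,55,-61,61): cv2.line(im,P((-20,y,60)),P((115,y,60)),(0,255,0),1)
for y in(-55,55): cv2.line(im,P((-20,y,10)),P((65,y,10)),(255,0,0),1)
cv2.line(im,P((65,-55,10)),P((65,55,10)),(255,0,0),1)
cv2.imwrite('pics/c4.png',im)
```

```text
(no output)
```

View pics/c4.png

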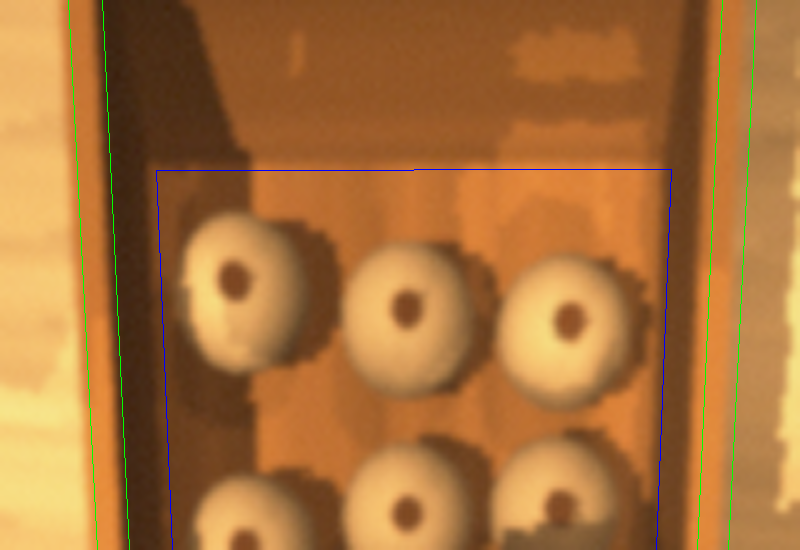

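The model fits within about 1.5 mm; the bin sits about 1.5 mm further to +y, so I'll correct for that. Descending.

```bash
python3 -m handwheel '0 -0.02 0.2 0 0 0 -1;0 -0.02 0.4 0 0 0 -1;0 -0.02 0.6 0 0 0 -1;0 -0.02 0.75 0 0 0 -1;0 -0.02 0.84 0 0 0 -1;0 -0.02 0.84 0 0 0 -1;0 -0.02 0.84 0 0 0 -1'; python3 -m handwheel '0 0 0.03 0 0 0 -1;0 0 0.03 0 0 0 -1;0 0 0.03 0 0 0 -1'; python3 -m handwheel '0 0 0.015 0 0 0 -1;0 0 0.015 0 0 0 -1;0 0 0.015 0 0 0 -1'
```

```text
time: 6.93
tool_pos: [509.0, -3.8, 82.3]
tcp_rot: [3.141, 0.0, 0.095]
contact_force: [1.0, -0.2, -1.9]
grip_width: 16.0
finger_force: 30.0
time: 7.18
tool_pos: [509.3, -3.4, 79.9]
tcp_rot: [3.141, -0.001, 0.096]
contact_force: [-0.1, -0.6, -3.4]
grip_width: 16.2
finger_force: 30.0
time: 7.43
tool_pos: [508.9, -3.2, 77.8]
tcp_rot: [3.141, -0.0, 0.096]
contact_force: [-0.8, -0.5, -2.2]
grip_width: 16.1
finger_force: 30.0
```

```bash
python3 -m handwheel '0 0 0.01 0 0 0 -1;0 0 0.01 0 0 0 -1;0 0 0.01 0 0 0 -1'; python3 -m handwheel '0 0 0.01 0 0 0 -1;0 0 0.01 0 0 0 -1;0 0 0.01 0 0 0 -1'
```

```text
time: 7.68
tool_pos: [508.9, -3.2, 76.7]
tcp_rot: [3.141, -0.0, 0.096]
contact_force: [0.2, -0.2, -2.1]
grip_width: 16.3
finger_force: 30.0
time: 7.93
tool_pos: [509.7, -3.3, 76.2]
tcp_rot: [3.141, -0.002, 0.096]
contact_force: [2.1, 0.9, 1.4]
grip_width: 16.4
finger_force: 30.0
```

```bash
python3 -m handwheel '0.12 0 0 0 0 0 -1;0.24 0 0 0 0 0 -1;0.36 0 0 0 0 0 -1;0.48 0 0 0 0 0 -1;0.6 0 0 0 0 0 -1;0.7 0 0 0 0 0 -1;0.78 0 0 0 0 0 -1;0.84 0 0 0 0 0 -1'; python3 -m handwheel '0.02 0 0 0 0 0 -1;0.04 0 0 0 0 0 -1;0.04 0 0 0 0 0 -1;0.04 0 0 0 0 0 -1'
python3 - <<'E'
from h import *
q=viewer.capture('scene'); save(q,'s5.png'); x=viewer.capture('wrist'); save(x,'w5.png')
a=cv2.resize(cv2.imread('pics/s5.png')[170:310,200:320],(400,467)); b=cv2.resize(cv2.imread('pics/w5.png')[0:233,150:350],(400,467))
cv2.imwrite('pics/c5.png',np.hstack([a,b]))
E
```

```text
time: 8.6
tool_pos: [592.1, 4.7, 76.2]
tcp_rot: [3.141, 0.002, 0.096]
contact_force: [-7.0, -0.7, 9.3]
grip_width: 16.4
finger_force: 30.0
time: 8.93
tool_pos: [595.7, 5.1, 76.1]
tcp_rot: [3.141, 0.002, 0.096]
contact_force: [-5.1, -0.0, 6.7]
grip_width: 16.5
finger_force: 30.0
```

View pics/c5.png

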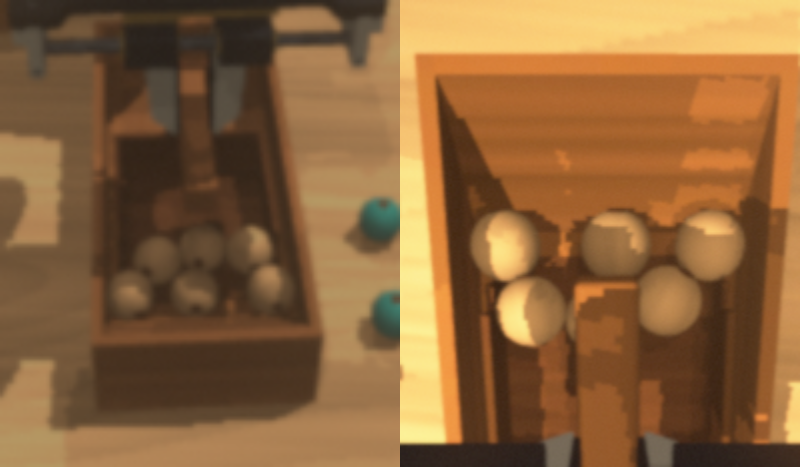

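The picture shows three balls on the ramp or behind it, and three pinned against the slope just ahead of the lip. I'll push on to the foot, then tip the lip up while following the slope.

```bash
python3 -m handwheel '0.05 0 -0.005 0 0 0 -1;0.06 0 -0.035 0 0.0167 0 -1;0.08 0 -0.065 0 0.0333 0 -1;0.1 0 -0.09 0 0.05 0 -1;0.12 0 -0.11 0 0.0667 0 -1;0.14 0 -0.135 0 0.0833 0 -1;0.165 0 -0.155 0 0.1 0 -1;0.18 0 -0.17 0 0.111 0 -1'
python3 - <<'E'
from h import *
q=viewer.capture('scene'); save(q,'s6.png'); x=viewer.capture('wrist'); save(x,'w6.png')
a=cv2.resize(cv2.imread('pics/s6.png')[170:310,200:320],(400,467)); b=cv2.resize(cv2.imread('pics/w6.png')[0:233,150:350],(400,467))
cv2.imwrite('pics/c6.png',np.hstack([a,b]))
E
```

```text
time: 9.7
tool_pos: [612.9, 7.0, 91.8]
tcp_rot: [-3.141, -0.348, 0.096]
contact_force: [0.1, 0.2, -3.8]
grip_width: 15.8
finger_force: 30.0
```

View pics/c6.png

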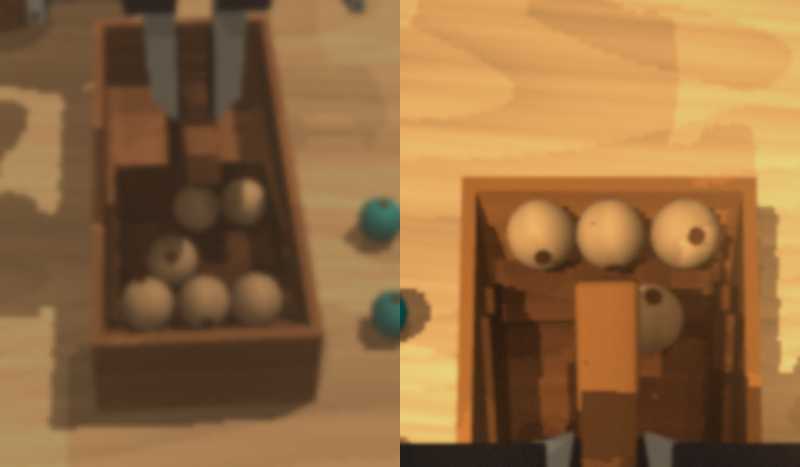

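Three balls are inside the scoop and three are on the slope by the lip. Next: let them settle, then back off tilted and low inside the bin so anything that drops stays in.

```bash
python3 -m handwheel '0 0 0 0 0 0 -1;0 0 0 0 0 0 -1;0 0 0 0 0 0 -1;0 0 0 0 0 0 -1;-0.015 0 -0.05 0 0 0 -1;-0.03 0 -0.11 0 0 0 -1;-0.045 0 -0.17 0 0 0 -1;-0.045 0 -0.2 0 0 0 -1'; python3 -m handwheel '-0.03 0 -0.01 0 0 0 -1;-0.09 0 -0.03 0 0 0 -1;-0.17 0 -0.06 0 0 0 -1;-0.25 0 -0.09 0 0 0 -1;-0.33 0 -0.12 0 0 0 -1;-0.4 0 -0.145 0 0 0 -1;-0.44 0 -0.16 0 0 0 -1;-0.45 0 -0.165 0 0 0 -1'; python3 -m handwheel '0 0 0 0 0 0 -1;0 0 0 0 0 0 -1;0 0 0 0 0 0 -1;0 0 0 0 0 0 -1'
python3 - <<'E'
from h import *
q=viewer.capture('scene'); save(q,'s7.png'); x=viewer.capture('wrist'); save(x,'w7.png')
a=cv2.resize(cv2.imread('pics/s7.png')[160:310,200:320],(400,500)); b=cv2.resize(cv2.imread('pics/w7.png')[0:250,150:350],(400,500))
cv2.imwrite('pics/c7.png',np.hstack([a,b]))
E
```

```text
time: 10.47
tool_pos: [603.1, 5.8, 111.1]
tcp_rot: [3.141, -0.35, 0.096]
contact_force: [0.2, 0.3, -2.8]
grip_width: 16.0
finger_force: 30.0
time: 11.13
tool_pos: [554.6, 1.2, 110.0]
tcp_rot: [-3.141, -0.348, 0.096]
contact_force: [-0.2, 0.8, -3.1]
grip_width: 16.3
finger_force: 30.0
time: 11.47
tool_pos: [556.0, 1.3, 110.1]
tcp_rot: [3.141, -0.349, 0.096]
contact_force: [0.4, -0.2, -3.4]
grip_width: 15.7
finger_force: 30.0
```

View pics/c7.png

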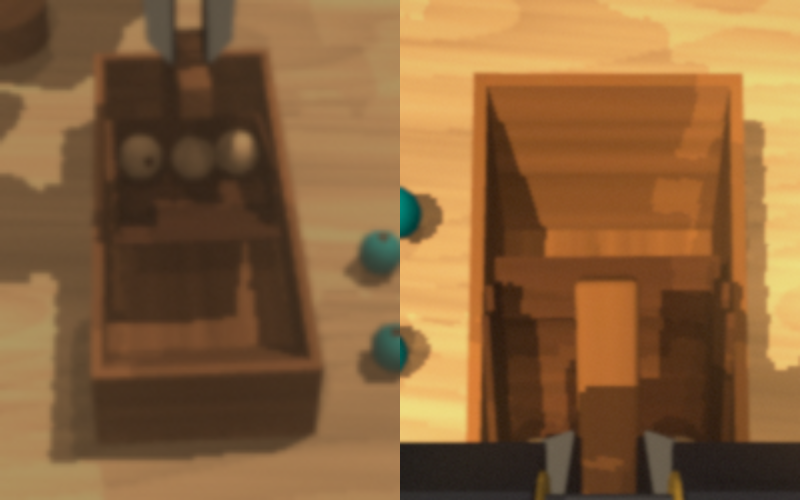

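Three balls sit in a row at the back of the scoop. The lip may hide others underneath, so I'll lift straight up while still tilted, then level to about 3° lip-up and count.

```bash
python3 -m handwheel '0.02 0 -0.05 0 0 0 -1;0.055 0 -0.15 0 0 0 -1;0.1 0 -0.28 0 0 0 -1;0.155 0 -0.43 0 0 0 -1;0.21 0 -0.58 0 0 0 -1;0.25 0 -0.69 0 0 0 -1;0.27 0 -0.74 0 0 0 -1;0.274 0 -0.752 0 0 0 -1'; python3 -m handwheel '0 0 0 0 -0.006 0 -1;0 0 0 0 -0.018 0 -1;0 0 0 0 -0.032 0 -1;0 0 0 0 -0.046 0 -1;0 0 0 0 -0.06 0 -1;0 0 0 0 -0.074 0 -1;0 0 0 0 -0.086 0 -1;0 0 0 0 -0.094 0 -1'; python3 -m handwheel '0 0 0 0 0 0 -1;0 0 0 0 0 0 -1;0 0 0 0 0 0 -1;0 0 0 0 0 0 -1'
python3 - <<'E'
from h import *
np.set_printoptions(precision=1,suppress=True)
c,s=np.cos(.096),np.sin(.096)
def bf(X): d=X[:2]-[594.1,4.6]; return np.array([c*d[0]+s*d[1],-s*d[0]+c*d[1]])
o=bot.get_obs(); tp=o['tool_pos']; print('tcp bin',bf(tp))
for n in('scene','wrist','top'):
  p=viewer.capture(n); save(p,n+'8.png')
  for r in viewer.recognise('bead0',p)[:9]: print(n,r['score'],np.array(r['centre']),'inbin',bf(w(p,r['centre'],24)),'inscoop',bf(w(p,r['centre'],tp[2]-67+18))-bf(tp))
# order box measure from top
p=viewer.capture('top'); m=viewer.cut_out('order_box',p)
for r in m[:2]: print('box',r['score'],r['centre'],w(p,r['centre'],30), cv2.minAreaRect(np.argwhere(r['pixels'])[:,::-1].astype(np.float32)))
go([534,287,190],[np.pi,-.05,.096])
E
```

```text
time: 12.23
tool_pos: [556.4, 1.2, 191.6]
tcp_rot: [3.141, -0.351, 0.096]
contact_force: [-0.1, -0.2, -2.9]
grip_width: 15.9
finger_force: 30.0
time: 12.9
tool_pos: [555.8, 1.4, 189.1]
tcp_rot: [-3.141, -0.051, 0.096]
contact_force: [0.7, -0.4, -3.3]
grip_width: 16.4
finger_force: 30.0
time: 13.23
tool_pos: [555.3, 1.3, 189.9]
tcp_rot: [-3.142, -0.053, 0.096]
contact_force: [-0.1, 0.2, -2.7]
grip_width: 15.7
finger_force: 30.0
tcp bin [-39.    0.4]
scene 0.66 [270.1 167.8] inbin [-227.8   45.7] inscoop [-30.7  28.6]
scene 0.65 [316.7 263. ] inbin [ 80.7 108.6] inscoop [211.   77.9]
scene 0.55 [256.6 174.3] inbin [-202.4    9.8] inscoop [-10.8   0.4]
scene 0.55 [272.4 220. ] inbin [-39.2  34.7] inscoop [117.1  20. ]
scene 0.46 [240.9 170.3] inbin [-221.1  -29. ] inscoop [-25.4 -30. ]
wrist 0.84 [159.3  77.7] inbin [ 75.6 110.9] inscoop [97.  74.1]
wrist 0.63 [216.  219.1] inbin [-97.   49.8] inscoop [-18.7  33.1]
wrist 0.6 [158.7 140. ] inbin [  3.9 116.6] inscoop [49. 78.]
wrist 0.58 [292.2 214.5] inbin [-90.7 -48.5] inscoop [-14.5 -32.8]
top 0.62 [231.3 204.3] inbin [-45.8  30.6] inscoop [-28.4  30. ]
top 0.55 [259.9 199.6] inbin [-48.8 -34.5] inscoop [-31.1 -27.4]
box 0.71 [113.1, 225.2] [528.  294.5  30. ] ((113.0, 225.0), (72.0, 80.0), 90.0)
at [555.7   1.3 190.2] [ 3.1 -0.1  0.1]
shift [ 0.1 -2.9  0. ] turn [ 0. -0.  0.]
```

Three balls are in the scoop at about (-30,29), (-11,0) and (-28,-30) mm from its middle. Carrying it smoothly sideways to the order box.

```bash
python3 -m handwheel '0 -0.03 0 0 0 0 -1;0 -0.11 0 0 0 0 -1;0 -0.25 0 0 0 0 -1;0 -0.42 0 0 0 0 -1;0.01 -0.6 0 0 0 0 -1;0.01 -0.77 0 0 0 0 -1;0.01 -0.9 0 0 0 0 -1;0.01 -0.95 0 0 0 0 -1'; python3 -m handwheel '0 -0.03 0 0 0 0 -1;0 -0.11 0 0 0 0 -1;0 -0.25 0 0 0 0 -1;0 -0.42 0 0 0 0 -1;0.01 -0.6 0 0 0 0 -1;0.01 -0.77 0 0 0 0 -1;0.01 -0.9 0 0 0 0 -1;0.01 -0.95 0 0 0 0 -1'; python3 -m handwheel '0 -0.03 0 0 0 0 -1;0 -0.11 0 0 0 0 -1;0 -0.25 0 0 0 0 -1;0 -0.42 0 0 0 0 -1;0.01 -0.6 0 0 0 0 -1;0.01 -0.77 0 0 0 0 -1;0.01 -0.9 0 0 0 0 -1;0.01 -0.96 0 0 0 0 -1'; python3 -m handwheel '0 0 0 0 0 0 -1;0 0 0 0 0 0 -1;0 0 0 0 0 0 -1;0 0 0 0 0 0 -1;0 0 0 0 0 0 -1;0 0 0 0 0 0 -1'
python3 - <<'E'
from h import *
np.set_printoptions(precision=1,suppress=True)
c,s=np.cos(.096),np.sin(.096)
def bf(X): d=X[:2]-[594.1,4.6]; return np.array([c*d[0]+s*d[1],-s*d[0]+c*d[1]])
o=bot.get_obs(); tp=o['tool_pos']; print(tp,o['tcp_rot'],o['finger_force'],o['contact_force'])
for n in('scene','wrist','top'):
  p=viewer.capture(n)
  for r in viewer.recognise('bead0',p)[:9]: print(n,r['score'],'inbin',bf(w(p,r['centre'],24)),'inscoop',bf(w(p,r['centre'],tp[2]-67+18))-bf(tp))
  for r in viewer.recognise('order_box',p)[:1]: print(n,'box',r['score'],w(p,r['centre'],30))
E
```

```text
time: 14.3
tool_pos: [547.1, 98.2, 190.2]
tcp_rot: [-3.141, -0.053, 0.098]
contact_force: [-0.1, -1.0, -3.0]
grip_width: 15.9
finger_force: 30.0
time: 14.97
tool_pos: [539.3, 192.0, 190.2]
tcp_rot: [-3.141, -0.053, 0.097]
contact_force: [-0.6, -0.2, -2.4]
grip_width: 16.3
finger_force: 30.0
time: 15.63
tool_pos: [531.1, 287.5, 190.1]
tcp_rot: [-3.141, -0.053, 0.097]
contact_force: [0.3, -0.9, -3.0]
grip_width: 16.2
finger_force: 30.0
time: 16.13
tool_pos: [531.4, 285.7, 190.4]
tcp_rot: [3.141, -0.054, 0.095]
contact_force: [0.8, -0.3, -2.9]
grip_width: 15.8
finger_force: 30.0
[531.4 285.7 190.4] [ 3.1 -0.1  0.1] 29.983891546726227 [ 0.8 -0.3 -2.9]
scene 0.71 inbin [  9.5 114.9] inscoop [ 152.2 -202.7]
scene 0.67 inbin [ 79.2 107.9] inscoop [ 206.7 -208.2]
scene 0.65 inbin [-209.1  403.3] inscoop [-18.9  23. ]
scene 0.6 inbin [-21.6 -36. ] inscoop [ 127.8 -320.8]
scene 0.45 inbin [-213.7  373.1] inscoop [-22.5  -0.6]
scene 0.45 inbin [-35.3  -1.5] inscoop [ 117.1 -293.8]
scene 0.45 inbin [-35.6  34. ] inscoop [ 116.8 -266. ]
scene 0.4 inbin [-221.6  345.8] inscoop [-28.7 -22. ]
scene 
[... 194 characters left out ...]
wrist 0.72 inbin [  5.2 121.4] inscoop [  47.4 -109.9]
wrist 0.68 inbin [-32.8  20.8] inscoop [  22.  -177.3]
wrist 0.53 inbin [-92.6 241.5] inscoop [-18.1 -29.5]
wrist 0.47 inbin [-38.2 286.6] inscoop [18.3  0.7]
wrist 0.38 inbin [-92.2 335.5] inscoop [-17.8  33.4]
wrist box 0.66 [590.9 341.9  30. ]
top 0.67 inbin [ -0.8 110.4] inscoop [   7.6 -185.1]
top 0.59 inbin [-46.7 292.2] inscoop [-32.8 -24.9]
top 0.54 inbin [-25.8  29. ] inscoop [ -14.4 -256.8]
top 0.52 inbin [-38.9 311.3] inscoop [-26.   -8.1]
top 0.43 inbin [-33.    3.1] inscoop [ -20.8 -279.6]
top 0.41 inbin [-34.3 -34.5] inscoop [ -21.9 -312.7]
top 0.4 inbin [ 72.4 104.2] inscoop [  72.1 -190.5]
top box 0.75 [517.5 283.4  30. ]
```

All the balls are accounted for: three in the scoop and three in the bin. The scoop is steady over the box, so I'm handing in.

```bash
python3 -c "
from plant import bot
print(bot.close_job())"
```

```text
the job is handed in; nothing more can be done
None
```

I handed the job in with the scoop held still over the middle of the order box, about 3° off level, with its underside about 120 mm above the table. It had three balls in it and the other three were in the bin. The hand-in gave no verdict, so whether it passed isn't known.

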